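Slide a model tray over the sill into its bay

TASK

Get the model tray with its plaster cast into the aluminium bay: lift only the tray's leading edge onto the raised sill, leaving its rear edge on the bench, then slide the tray on over the sill, never lifting it off as a whole, until it drops flat inside. Then push it gently on until the sprung rubber pad at the far end yields a little, hold it there for a moment without driving the pad hard in, and let go. Never ram or jam the tray against the bay, keep the cast standing in the tray, and leave the other things alone.

Things in the scene. Friction and masses are not known exactly. Their poses are not given: they have to be found in the camera images.
- tray: Open beige model tray, about 194 x 196 mm at the rim, 44 mm high, 0.3 to 0.55 kg. Origin: centre of its underside, z up; x points towards the bay (direction of travel), within 0.06 rad of the bay's x at the start. Upright walls 6 mm thick, solid outer faces at x = +-94 and y = +-95 mm; the 2 mm floor ends at x = +-90 mm. The wall's rim can be pinched from above.
- tray_front_edge (a point): Middle of the tray's leading (bay-side) bottom edge: 90 mm along tray x from the tray's origin, at underside level. Starts 15 to 45 mm in front of the sill.
- tray_rear_edge (a point): Middle of the tray's rear bottom edge: -90 mm along tray x, at underside level.
- tray_mid (a point): Centre of the tray, 22 mm above its underside. Sliding it takes about 2 to 6 N; it must not be pressed on the sill or rails of the bay with more than 30 N, so set it down slowly.
- bay: Fixed aluminium tray bay. Origin on the bench under the middle of its sill; x = direction in which the tray goes in, z up. Sill: round-topped steel bar along y, x = -6 to +6 mm, top 14 mm above the bench. Side rails 26 mm high, inner faces at y = +-101 mm, flared outwards in front of the sill to y = +-123 mm at x = -34 mm.
- bay_floor (a point): Point on the bay's flat floor, 125 mm along bay x from its origin, 3 mm above the bench. The floor runs from the sill to a 26 mm high back wall at x = 247 mm. The tray lies flat on it once its rear wall is behind the sill (tray origin more than 100 mm along bay x); if it hangs on the fingers, ease off and it drops.
- pad (a joint): Inward travel (m) of the black rubber spring pad, 70 mm wide, 15 to 33 mm above the bench, at the bay's far end: 0 free, 0.006 hard stop, 4 N per mm. Its free face is set differently each time, 202 to 212 mm along bay x (8 to 18 mm beyond the front wall of a tray just behind the sill): find it by feel. 1.2 mm (5 N) counts as yielding, over 4.5 mm (18 N) is too hard. It springs back.
- cast_mid (a point): Centre of the white plaster dental cast (51 x 58 x 31 mm, 0.09 kg) standing loose on the tray floor, near its middle, a little to the rear; half-way up it.
- cast: The same cast: origin at the centre of its underside, z up.
- dropper_bottle: Bystander: small white dropper bottle, 26 mm wide, 58 mm high; origin at the centre of its underside.
- bur_stand: Bystander: cream block with upright burs, 26 x 52 x 44 mm; origin at the centre of its underside.
There are look-alikes about, which are no part of the job. Leave any pink or yellow look-alike of the cast alone. What is shaped like the part that bears pad but green is not meant.

How it is judged:
On the way, in this order (a step that is already met when the one before it is completed fails the run):
1. the tray's leading edge is up on the sill (at or past its centre line) while its rear edge is still down on the bench (x of tray_front_edge in the frame of bay above 0 m and z of tray_front_edge in the frame of bay above 0.01 m and height (world z) of tray_rear_edge below 0.005 m), for 0.2 s.
2. the tray lies flat in the bay behind the sill and presses the sprung pad in by at least 1.2 mm (x of tray_rear_edge in the frame of bay above 0.008 m and z of each of tray_rear_edge, tray_front_edge in the frame of bay below 0.007 m and z of tray_front_edge in the frame of bay above 0 m and x of tray_front_edge in the frame of bay below 0.225 m and y of tray_mid in the frame of bay between -0.012 and 0.012 m and angle between tray's own z axis and vertical below 0.03 rad and value of joint pad above 0.0012 m), for 0.2 s.
At the end, for the whole second after the job is handed in: The tray lies flat (within 0.03 rad) on the bay's floor between the rails, its rear edge behind the sill, at rest and released, with the cast standing upright in it (x of tray_rear_edge in the frame of bay above 0.008 m and z of each of tray_rear_edge, tray_front_edge in the frame of bay below 0.007 m and z of tray_front_edge in the frame of bay above 0 m and x of tray_front_edge in the frame of bay below 0.225 m and y of tray_mid in the frame of bay between -0.012 and 0.012 m and angle between tray's own z axis and vertical below 0.03 rad and linear speed of tray below 0.01 m/s and horizontal distance between cast and tray below 0.075 m and angle between cast's own z axis and vertical below 0.1 rad); the robot touches nothing.
It fails at once if the whole tray is lifted: leading and rear bottom edge both more than 24 mm above the bench (height (world z) of each of tray_front_edge, tray_rear_edge above 0.024 m).
It fails at once if the tray is pressed on the bay's sill or rails with more than 30 N (contact force between tray and bay above 30 N).
It fails at once if the sprung pad is driven in more than 4.5 mm (value of joint pad above 0.0045 m).
It fails at once if the cast falls over (angle between cast's own z axis and vertical above 0.5 rad).
It fails at once if a bystander is moved more than 20 mm (distance of any of dropper_bottle, bur_stand from where it was at the start of the episode above 0.02 m).
It also fails if it takes over 70 s, if anything falls off the work surface, if the arm or the gripper's body presses on something with over 40 N, if the wrist force passes 120 N, or if a joint passes its speed limit or range.

ROBOT

A 7-joint arm with a two-finger parallel gripper is mounted at the origin on the work surface; the furniture and walls round the work are solid. World frame = base frame: x ahead of the robot, y to its left, z up, the work surface at z = 0. Lengths are in m, angles in rad, forces in N, time in s.
With the tool pointing down it reaches from about 0.4 to 0.85 m from the base axis. Payload 4.5 kg.
Tool frame: the origin (TCP) lies at the centre of the arm's flange, where the gripper is bolted on; the fingertips stand nose_length ahead of it and the grasp point (between the pads) lies 147 mm ahead of it (nose_length is the distance from the TCP to the fingertips, in m); z points along the fingers, y is the line along which they close (so a half turn about z gives the same grasp; the last joint's range is limited). The gripper opens to 88 mm and grips with 3 to 60 N. Pads are 18 mm wide; open, the fingers measure 123 mm over their backs; the gripper's body (75 mm by 187 mm) begins 45 mm behind the grasp point.
Start: joints at [1.245, 0.689, -0.195, 1.565, 0.157, 0.902, -0.215], TCP at [0.22, -0.585, 0.405] pointing down, gripper open.
Joint ranges: [-3.01, 3.01], [-0.46, 2.08], [-1.47, 1.51], [0.13, 2.56], [-1, 4.14], [0.04, 2.09], [-2.66, 2.66]. Speed limits (rad/s): [2.57, 2.57, 3.14, 3.14, 3.14, 3.14, 3.14].

INTERFACE

Orientations are given as a unit quaternion [x, y, z, w].
In Python, from plant import * gives the robot as it stands.
- The arm moves only by the tool play_rows, never from a script. Its argument "rows" is a list that holds one entry, the list of rows, each a list of 6 numbers: the shift along the tool's x, y, z normalised to -1 to 1, where 1 is 0.5 m, then the turn, a rotation vector about the tool's x, y, z normalised to -1 to 1, where 1 is 0.5 rad. A call has 1 to 20 rows; each row is the pose to reach, as a shift and turn from the pose commanded when the call began, along the tool's axes at that moment; what a row does not reach only later rows make up. A row lasts 1/12 s, in which the tool goes at most 41.7 mm and 7.16 degrees, less where a joint would pass 70% of its speed; a pose out of reach is approached as far as the arm can. A call with a number of a shift or a turn outside -1 to 1 is refused whole. A call with a gripper value outside its range is refused whole. "claw" is the closure, from 0 (fully open) to 1 (shut), set as the call begins (left out, the last holds). The fingers move at their own pace and stop on an object; "squeeze" is the grip in N (left out, the last holds). Time passes only in rows, so rows that repeat a pose let the fingers close. It gives the time, the measured TCP pose, the force, the opening and the grip force at its end, in the units of the state.
- get_state(): the state, without advancing time (a new reading comes with each control period).
- snapshot(name): name is "scene" or "top"; returns a dict with "pixels" (480x640x3 uint8, blue, green, red), "camera_matrix" (3x3 intrinsics, pixels), "dist_coeffs" ([k1, k2, p1, p2, k3] as OpenCV has them; the pictures are not rectified), "world_to_cam" (4x4, takes a point from world to camera coordinates). Camera axes: x right, y down, z forward; pixel columns grow to the right and rows downward; lengths in m; the calibration is good to about 2 mm. A picture is of the moment at which its call begins. There is no depth.
- finish_job(): hands the job in; it is judged then, once.
The state is a dict: "clock": time; "q": joint angles; "qd": joint speeds; "joint_torque": joint torques, N m; "tool_pos": TCP position; "eef_rot": TCP orientation; "contact_force": force on the tool from outside, world axes, zero at the start; "moment": the same for the moment, N m; "opening": opening from 0.0 (shut) to 1.0 (fully open); "finger_force": force on a finger pad.
Only numpy, scipy, OpenCV 4.12 (cv2) and the standard library are available. Lean on these libraries where they do the work, as an engineer would, in place of code of your own. Each camera call takes 0.05 s, during which the arm holds its last target. There are 200 camera calls.

## Working session

There is one attempt and no reset: what is moved stays moved. The work goes in short steps, Python scripts to look and compute and a tool call to move; the robot and the scene stay as the last step left them, time stands still between calls to the robot, and variables do not carry over. Pictures are saved under pics/ and viewed, at most 10 in all, crops included, and the job is handed in when it is done.

Besides the shell and the picture viewer there is one more tool, called after "Request:" as name([rows], argument=value, ...), one row to a line, values as JSON. play_rows: Moves the arm, as the interface text tells. Its arguments: {"type":"object","properties":{"rows":{"type":"array"},"claw":{"type":"number"},"squeeze":{"type":"number"}},"required":["rows"]}

```bash
ls; mkdir -p pics
python3 - <<'E'
from plant import *
import cv2
for n in("scene","top"):
    s=snapshot(n); cv2.imwrite(f"pics/{n}0.png",s["pixels"]); print(n,s["camera_matrix"],s["dist_coeffs"],s["world_to_cam"])
print(get_state())
try: print(nose_length)
except Exception as e: print(e)
E
```

```text
pics
scene [[458.83516708   0.         315.06076185]
 [  0.         458.83516708 234.29781872]
 [  0.           0.           1.        ]] [-0.00437662  0.          0.          0.          0.        ] [[ 0.89616299 -0.44342804 -0.01623152 -0.43182207]
 [-0.37618876 -0.73985665 -0.55775814  0.32042048]
 [ 0.23531661  0.50594832 -0.8298448   0.73481061]
 [ 0.          0.          0.          1.        ]]
top [[450.21411583   0.         317.66779788]
 [  0.         450.21411583 231.61923695]
 [  0.           0.           1.        ]] [-0.06744722  0.          0.          0.          0.        ] [[ 0.02368902 -0.99970282 -0.00575322  0.08777984]
 [-0.99429037 -0.02296105 -0.1042087   0.52799599]
 [ 0.10404563  0.00818898 -0.99453881  0.97400524]
 [ 0.          0.          0.          1.        ]]
{'clock': 0.1, 'q': array([ 1.24479335,  0.68989418, -0.19450045,  1.56620556,  0.15730527,
        0.90250244, -0.21508682]), 'qd': array([-3.14803963e-04, -1.65778515e-03,  4.21509117e-05, -3.11432764e-03,
       -7.92698188e-04,  6.55452906e-04, -8.46982264e-05]), 'joint_torque': array([-2.57503154e-03, -5.28497565e+01, -1.27137557e+00, -1.53835344e+01,
       -5.25578053e-02,  2.03057585e-03,  5.80077017e-05]), 'tool_pos': array([ 0.21992573, -0.58472563,  0.40400241]), 'eef_rot': array([ 9.83854438e-01,  1.78968682e-01, -2.10517313e-04, -7.82080020e-04]), 'contact_force': array([ 0.94527978, -0.14200199,  0.98518557]), 'moment': array([0.04128678, 0.02989785, 0.01248792]), 'finger_force': 0.0, 'opening': 0.9989807271816553}
0.166
```

View pics/top0.png

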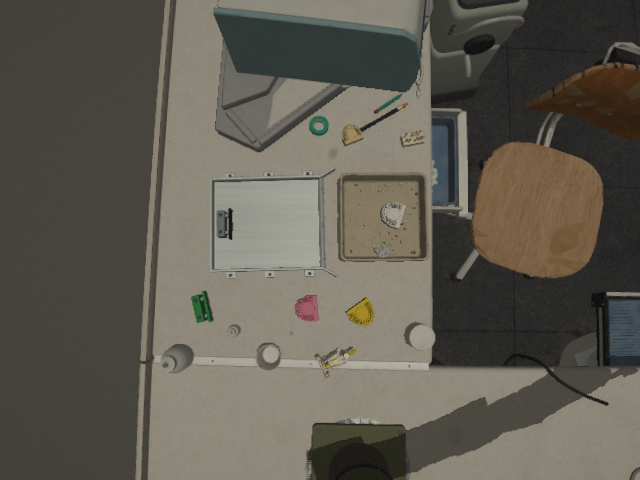

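View pics/scene0.png

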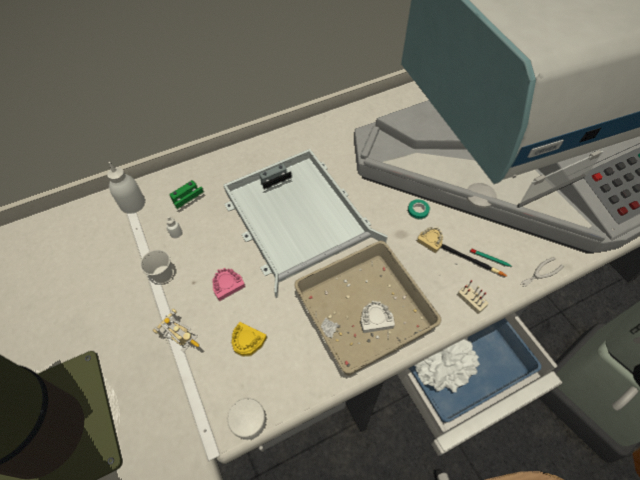

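Top view: the tray is at about (382,218) with the white cast at (393,215). The bay is at (212–322, 175–272), with its sill near column 322 and the black pad at (225,223). Look-alikes:
- Casts: pink (308,307), yellow (361,311), beige (352,134).
- Green pad-shaped block: (202,306).

The white cast in the tray and the black pad in the bay fit the description. I'll confirm in an enlarged crop.

Run:
```python
import cv2
a=cv2.imread("pics/top0.png")
cv2.imwrite("pics/topc.png",cv2.resize(a[160:285,205:438],None,fx=3.4,fy=3.4,interpolation=cv2.INTER_CUBIC))
```

```text
(no output)
```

View pics/topc.png

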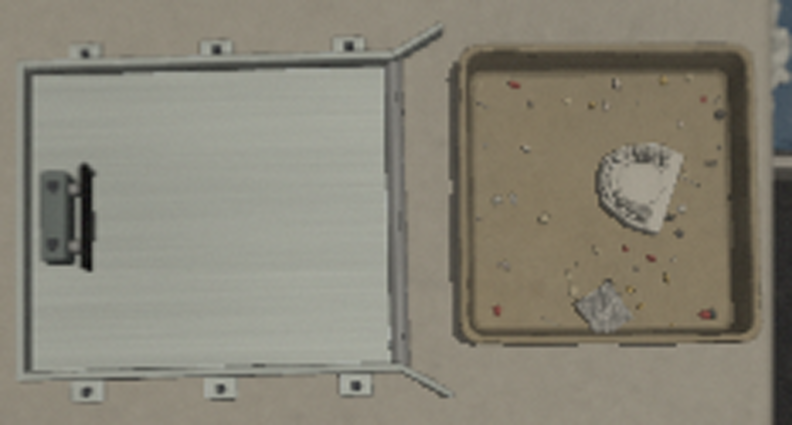

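```bash
cat > h.py <<'E'
from plant import *
import cv2, numpy as np
def unproj(s,uv,z):
    K=s["camera_matrix"];T=s["world_to_cam"]
    p=cv2.undistortPoints(np.float64(uv).reshape(-1,1,2),K,s["dist_coeffs"]).reshape(-1,2)
    d=np.c_[p,np.ones(len(p))]@T[:3,:3]; c=-T[:3,:3].T@T[:3,3]
    return c+d*((z-c[2])/d[:,2])[:,None]
E
python3 - <<'E'
from h import *
np.set_printoptions(precision=4,suppress=True)
t=snapshot("top"); s=snapshot("scene")
f=lambda l:[(205+a/3.4-.35,160+b/3.4-.35) for a,b in l]
print("tray rim top TL TR BR BL");print(unproj(t,f([(461,45),(750,45),(759,342),(459,342)]),.044)[:,:2])
print("tray rim scene L T R B");print(unproj(s,[(296,283),(381,243),(440,318),(348,375)],.044)[:,:2])
print("sill top ends, mid x");print(unproj(t,f([(395,65),(403,365)]),.014)[:,:2])
print("rails inner top edge: top L,R bottom L,R");print(unproj(t,f([(32,72),(385,62),(32,372),(400,363)]),.026)[:,:2])
print("back wall outer");print(unproj(t,f([(20,65),(20,378)]),.026)[:,:2])
print("pad face ends");print(unproj(t,f([(92,165),(92,270)]),.033)[:,:2])
print("cast center base");print(unproj(t,f([(640,187)]),.033)[:,:2])
print("bystanders");print(unproj(s,[(173,233),(472,300)],.0)[:,:2])
print("robot scene flares");print(unproj(t,f([(440,28),(450,395)]),.026)[:,:2])
E
```

```text
tray rim top TL TR BR BL
[[ 0.6564  0.0529]
 [ 0.6612 -0.1365]
 [ 0.4669 -0.1418]
 [ 0.4626  0.0507]]
tray rim scene L T R B
[[ 0.4659  0.0439]
 [ 0.647   0.0485]
 [ 0.6583 -0.1291]
 [ 0.4702 -0.1443]]
sill top ends, mid x
[[0.6489 0.0959]
 [0.4479 0.086 ]]
rails inner top edge: top L,R bottom L,R
[[0.6364 0.3379]
 [0.6481 0.1025]
 [0.437  0.3283]
 [0.4489 0.088 ]]
back wall outer
[[0.641  0.3463]
 [0.4329 0.336 ]]
pad face ends
[[0.5735 0.2933]
 [0.5043 0.2903]]
cast center base
[[ 0.5671 -0.0663]]
bystanders
[[ 0.2955  0.2865]
 [ 0.7514 -0.1143]]
robot scene flares
[[0.672  0.0664]
 [0.4289 0.0551]]
```

Crop confirms the white cast standing in the tray at crop (640,187) and the black pad in the bay at crop (92,217). The measured geometry fits the given sizes:
- **Bay:** origin about (0.5484, 0.091), x-axis about (-0.049, 0.9988), pad face about 0.201.
- **Tray:** origin about (0.561, -0.0445), direction about (-0.022, 1.0).

Plan: pinch the middle of the front rim, raise it onto the sill, slide the tray in and set it down. Then push from behind with open fingers.

```bash
cat >> h.py <<'E'
from scipy.spatial.transform import Rotation as Ro
BO=np.array([.5484,.091,0]); a=.049
BX=np.array([-np.sin(a),np.cos(a),0]); BY=np.array([-np.cos(a),-np.sin(a),0])
def w(x,y,z): return BO+x*BX+y*BY+[0,0,z]
def base(yaw=a,pitch=0.,spin=0.):
    y=np.array([np.sin(yaw),-np.cos(yaw),0]);z=np.array([0,0,-1.]);x=np.cross(y,z)
    return Ro.from_matrix(np.c_[x,y,z])*Ro.from_euler('x',pitch)*Ro.from_euler('z',spin)
def row(p,R,p0=None,R0=None):
    st=get_state()
    p0=st["tool_pos"] if p0 is None else p0; R0=Ro.from_quat(st["eef_rot"]) if R0 is None else R0
    return np.round(np.r_[R0.inv().apply(np.array(p)-p0),(R0.inv()*R).as_rotvec()]/.5,4)
def show():
    st=get_state();p=st["tool_pos"]-BO
    print("t",round(st["clock"],2),"bay xyz",np.round([p@BX,p@BY,p[2]],4),"eul",np.round((base().inv()*Ro.from_quat(st["eef_rot"])).as_rotvec(),4),"F",np.round(st["contact_force"],2),"open",round(st["opening"],3),round(st["finger_force"],1))
E
python3 - <<'E'
from h import *
show(); p1=np.array([.42,-.2,.32]);R=base(.022)
print(row(p1,R)); print(row([.559,.0465,.26],R,p1,R)); print(row([.559,.0465,.184],R,p1,R))
E
```

```text
t 0.2 bay xyz [-0.6589  0.3611  0.4042] eul [ 1.000e-03 -2.000e-04 -3.109e-01] F [ 0.2  -0.58 -0.37] open 1.004 0.0
[ 6.455e-01 -5.793e-01  1.690e-01 -2.000e-03  5.000e-04  6.757e-01]
[ 0.2888 -0.4868  0.12    0.      0.      0.    ]
[ 0.2888 -0.4868  0.272   0.      0.      0.    ]
```

Request:
play_rows([
  [[0.6455,-0.5793,0.169,-0.002,0.0005,0.6757],[0.6455,-0.5793,0.169,-0.002,0.0005,0.6757],[0.6455,-0.5793,0.169,-0.002,0.0005,0.6757],[0.6455,-0.5793,0.169,-0.002,0.0005,0.6757],[0.6455,-0.5793,0.169,-0.002,0.0005,0.6757],[0.6455,-0.5793,0.169,-0.002,0.0005,0.6757],[0.6455,-0.5793,0.169,-0.002,0.0005,0.6757],[0.6455,-0.5793,0.169,-0.002,0.0005,0.6757],[0.6455,-0.5793,0.169,-0.002,0.0005,0.6757],[0.6455,-0.5793,0.169,-0.002,0.0005,0.6757],[0.6455,-0.5793,0.169,-0.002,0.0005,0.6757],[0.6455,-0.5793,0.169,-0.002,0.0005,0.6757],[0.6455,-0.5793,0.169,-0.002,0.0005,0.6757]],
], claw=0.5)

```text
clock: 1.28
tool_pos: [0.4209, -0.1988, 0.3199]
eef_rot: [1.0, 0.013, 0.0, 0.0]
contact_force: [0.5, -0.3, 0.0]
opening: 0.5
finger_force: 0.0
```

Request:
play_rows([
  [[0.2888,-0.4868,0.12,0,0,0],[0.2888,-0.4868,0.12,0,0,0],[0.2888,-0.4868,0.12,0,0,0],[0.2888,-0.4868,0.12,0,0,0],[0.2888,-0.4868,0.12,0,0,0],[0.2888,-0.4868,0.12,0,0,0],[0.2888,-0.4868,0.12,0,0,0],[0.2888,-0.4868,0.12,0,0,0],[0.2888,-0.4868,0.12,0,0,0],[0.2888,-0.4868,0.12,0,0,0],[0.2888,-0.4868,0.12,0,0,0]],
])

```text
clock: 2.2
tool_pos: [0.5588, 0.0432, 0.2604]
eef_rot: [1.0, 0.009, -0.0, 0.001]
contact_force: [0.3, -0.2, -0.8]
opening: 0.502
finger_force: 0.0
```

Run:
```python
from h import *
show(); print(row([.559,.0465,.184],base(.022)))
s=snapshot("scene");cv2.imwrite("pics/s1.png",cv2.resize(s["pixels"][150:400,210:510],None,fx=2,fy=2))
```

```text
t 2.2 bay xyz [-0.0482 -0.0081  0.2604] eul [-0.0029 -0.0001  0.0312] F [ 0.26 -0.17 -0.77] open 0.502 0.0
[ 5.000e-04 -7.000e-03  1.528e-01  5.700e-03  1.000e-04 -8.300e-03]
```

View pics/s1.png

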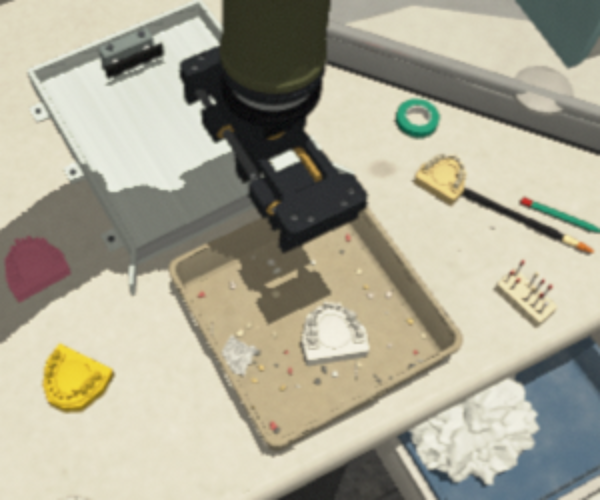

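The view shows the gripper with its closing line across the front wall, centred near crop (285,170), and the cast upright at (335,335). Now descend and pinch.

Request:
play_rows([
  [[0,-0.007,0.05,0.0057,0,-0.0083],[0,-0.007,0.08,0.0057,0,-0.0083],[0,-0.007,0.1,0.0057,0,-0.0083],[0,-0.007,0.12,0.0057,0,-0.0083],[0,-0.007,0.135,0.0057,0,-0.0083],[0,-0.007,0.15,0.0057,0,-0.0083],[0,-0.007,0.15,0.0057,0,-0.0083],[0,-0.007,0.15,0.0057,0,-0.0083]],
])

```text
clock: 2.92
tool_pos: [0.5592, 0.0495, 0.185]
eef_rot: [1.0, 0.013, 0.0, -0.001]
contact_force: [0.2, 0.7, -0.3]
opening: 0.496
finger_force: 0.0
```

Run:
```python
from h import *
show()
s=snapshot("scene");cv2.imwrite("pics/s2.png",cv2.resize(s["pixels"][200:360,250:450],None,fx=3,fy=3))
```

```text
t 2.92 bay xyz [-0.042  -0.0087  0.185 ] eul [0.0018 0.0003 0.0231] F [ 0.21  0.67 -0.25] open 0.496 0.0
```

View pics/s2.png

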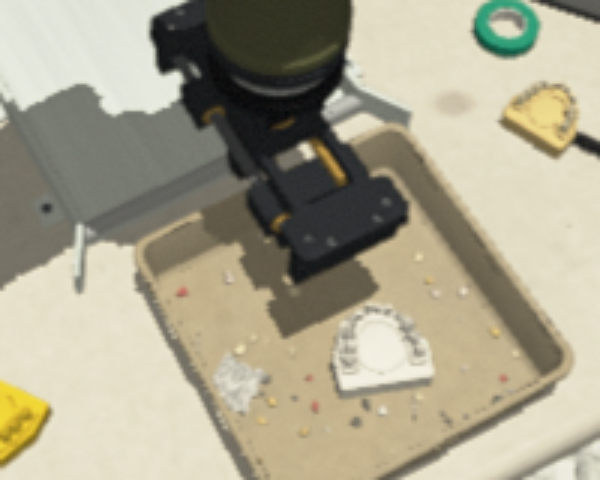

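The fingers straddle the front wall: the rim line runs from (140,250) to (395,130) and passes under the gripper. No contact force. Close gently, with 20 N.

Request:
play_rows([
  [[0,0,0,0,0,0],[0,0,0,0,0,0],[0,0,0,0,0,0],[0,0,0,0,0,0],[0,0,0,0,0,0],[0,0,0,0,0,0],[0,0,0,0,0,0],[0,0,0,0,0,0],[0,0,0,0,0,0],[0,0,0,0,0,0]],
], claw=1, squeeze=20)

```text
clock: 3.8
tool_pos: [0.5593, 0.0486, 0.1852]
eef_rot: [1.0, 0.013, 0.0, -0.0]
contact_force: [-0.2, -5.0, 3.5]
opening: 0.069
finger_force: 20.0
```

Run:
```python
from h import *
show()
```

```text
t 3.8 bay xyz [-0.0429 -0.0088  0.1852] eul [0.0005 0.0007 0.024 ] F [-0.21 -5.04  3.47] open 0.069 20.0
```

Request:
play_rows([
  [[0,0.005,-0.0047,0.0275,0,0],[0,0.0105,-0.0094,0.055,0,0],[0,0.0158,-0.0141,0.0825,0,0],[0,0.0212,-0.0188,0.11,0,0],[0,0.0265,-0.0235,0.1375,0,0],[0,0.032,-0.0282,0.165,0,0],[0,0.0373,-0.0329,0.1925,0,0],[0,0.0428,-0.0375,0.22,0,0],[0,0.0428,-0.0375,0.22,0,0],[0,0.0428,-0.0375,0.22,0,0]],
])

```text
clock: 4.63
tool_pos: [0.56, 0.0275, 0.2039]
eef_rot: [0.998, 0.012, -0.0, -0.056]
contact_force: [0.7, -0.5, -2.4]
opening: 0.068
finger_force: 20.0
```

```bash
cat >> h.py <<'E'
def tcp(xr,yr,yaw,pitch,zr=0.,gx=.181,gz=.185):
    # rear edge at bay (xr,yr,zr), tray yaw relative to bay (ccw +), nose-up pitch
    R=base(a+yaw,pitch); fx=-R.apply([0,1,0]); up=-R.apply([0,0,1])
    return w(xr,yr,zr)+gx*fx+gz*up, R
E
python3 - <<'E'
from h import *
show()
s=snapshot("scene");cv2.imwrite("pics/s3.png",cv2.resize(s["pixels"][190:390,240:460],None,fx=3,fy=3))
P,R=tcp(-.224,-.0043,-.025,.11); print((P-BO)@BX,(P-BO)@BY,P[2],row(P,R))
for xr,yr,yaw in[(-.218,-.002,-.012),(-.208,0,0),(-.17,0,0)]:
    print(row(*tcp(xr,yr,yaw,.11)))
E
```

```text
t 4.63 bay xyz [-0.064  -0.0084  0.2039] eul [0.1117 0.0025 0.024 ] F [ 0.73 -0.54 -2.35] open 0.068 20.0
-0.06445280341093433 -0.008289511097505111 0.2037517505735176 [-0.0003  0.0011 -0.0001 -0.0025 -0.0019  0.0027]
[-0.0093 -0.0107  0.0012 -0.0025 -0.0047 -0.0231]
[-0.0176 -0.0304  0.0034 -0.0024 -0.0074 -0.047 ]
[-0.0194 -0.1059  0.0118 -0.0024 -0.0074 -0.047 ]
```

View pics/s3.png

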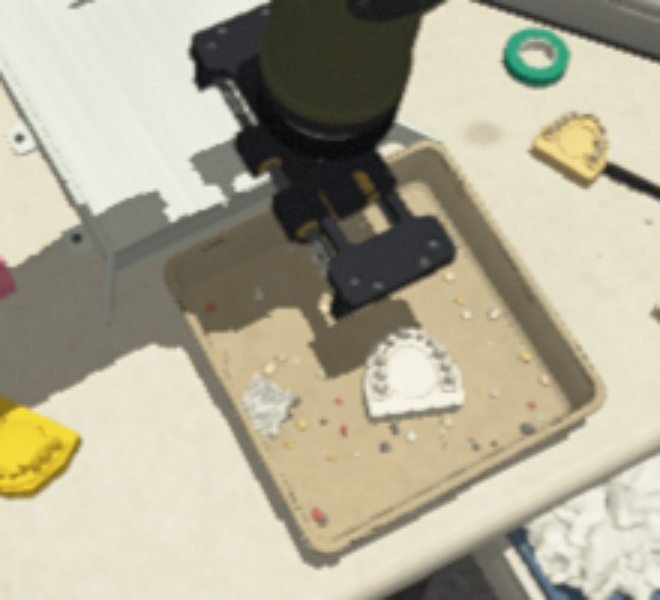

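The front rim is up, the rear is on the bench, and the cast stands at (412,375). Now align yaw and sideways position while advancing so the front edge passes the sill, then hold.

Request:
play_rows([
  [[-0.003,-0.0036,0.0004,-0.0025,-0.0028,-0.008],[-0.006,-0.0072,0.0008,-0.0025,-0.0037,-0.0155],[-0.0093,-0.0107,0.0012,-0.0025,-0.0047,-0.0231],[-0.012,-0.017,0.002,-0.0025,-0.0055,-0.031],[-0.0148,-0.0237,0.0027,-0.0025,-0.0065,-0.039],[-0.0176,-0.0304,0.0034,-0.0024,-0.0074,-0.047],[-0.0178,-0.039,0.0043,-0.0024,-0.0074,-0.047],[-0.018,-0.048,0.0053,-0.0024,-0.0074,-0.047],[-0.0182,-0.057,0.0063,-0.0024,-0.0074,-0.047],[-0.0185,-0.066,0.0073,-0.0024,-0.0074,-0.047],[-0.0187,-0.075,0.0083,-0.0024,-0.0074,-0.047],[-0.019,-0.084,0.0093,-0.0024,-0.0074,-0.047],[-0.0192,-0.093,0.0103,-0.0024,-0.0074,-0.047],[-0.0194,-0.102,0.0113,-0.0024,-0.0074,-0.047],[-0.0196,-0.111,0.0123,-0.0024,-0.0074,-0.047],[-0.0197,-0.116,0.0129,-0.0024,-0.0074,-0.047],[-0.0197,-0.116,0.0129,-0.0024,-0.0074,-0.047],[-0.0197,-0.116,0.0129,-0.0024,-0.0074,-0.047],[-0.0197,-0.116,0.0129,-0.0024,-0.0074,-0.047],[-0.0197,-0.116,0.0129,-0.0024,-0.0074,-0.047]],
])

```text
clock: 6.35
tool_pos: [0.5483, 0.087, 0.2039]
eef_rot: [0.998, 0.025, -0.002, -0.056]
contact_force: [0.2, 2.6, -1.4]
opening: 0.071
finger_force: 20.0
```

Run:
```python
from h import *
show()
s=snapshot("top");cv2.imwrite("pics/t4.png",cv2.resize(s["pixels"][160:285,205:438],None,fx=3.4,fy=3.4,interpolation=cv2.INTER_CUBIC))
```

```text
t 6.35 bay xyz [-0.004   0.0003  0.2039] eul [ 0.1118 -0.0005 -0.0015] F [ 0.2   2.59 -1.43] open 0.071 20.0
```

View pics/t4.png

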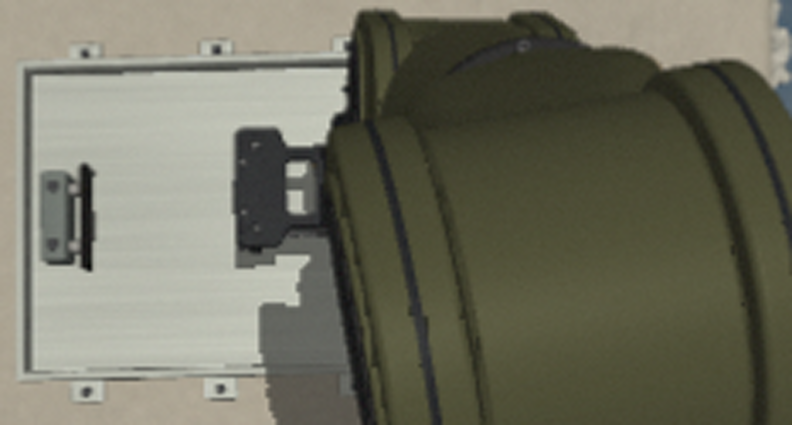

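Step 1 should be met: by kinematics the front edge is about 15 mm past the sill and 20 mm up, held for about 0.4 s. The top view is blocked by the arm, so I rely on forces (small). Next, the slide over the sill.

Run:
```python
from h import *
show()
D=np.interp
def pose(d):
    hf=D(d,[.015,.054,.09,.12,.15],[.02,.02,.0175,.0125,.0055]); 
    pit=D(d,[.015,.054],[.111,.111]) if d<.054 else (hf-.014)/d
    return tcp(d-.18*np.cos(pit),0,0,pit,hf-.18*np.sin(pit))
for i in range(2):
    ds=np.linspace(.0155,.09,17)[1:] if i==0 else np.linspace(.09,.15,15)[1:]
    p0,R0=(None,None) if i==0 else pose(.09)
    print([row(*pose(d),p0,R0).round(3).tolist() for d in ds])
```

```text
t 6.4 bay xyz [-4.200e-03  2.000e-04  2.039e-01] eul [ 0.1115 -0.0005 -0.0013] F [ 1.26  1.65 -1.27] open 0.068 20.0
[[0.0, -0.01, 0.001, -0.001, 0.001, 0.003], [0.0, -0.019, 0.002, -0.001, 0.001, 0.003], [0.0, -0.028, 0.003, -0.001, 0.001, 0.003], [0.0, -0.038, 0.004, -0.001, 0.001, 0.003], [0.001, -0.047, 0.005, -0.001, 0.001, 0.003], [0.001, -0.056, 0.006, -0.001, 0.001, 0.003], [0.001, -0.065, 0.007, -0.001, 0.001, 0.003], [0.001, -0.074, 0.008, -0.001, 0.001, 0.003], [0.001, -0.088, 0.01, -0.022, 0.001, 0.003], [0.001, -0.102, 0.012, -0.048, 0.001, 0.003], [0.001, -0.115, 0.013, -0.07, 0.001, 0.003], [0.001, -0.127, 0.015, -0.089, 0.001, 0.003], [0.001, -0.14, 0.017, -0.106, 0.001, 0.003], [0.001, -0.152, 0.019, -0.12, 0.001, 0.003], [0.001, -0.163, 0.021, -0.134, 0.001, 0.003], [0.001, -0.175, 0.023, -0.145, 0.001, 0.003]]
[[0.0, -0.012, 0.002, -0.019, 0.0, 0.0], [-0.0, -0.024, 0.004, -0.036, -0.0, 0.0], [-0.0, -0.035, 0.006, -0.051, -0.0, -0.0], [-0.0, -0.046, 0.007, -0.066, -0.0, -0.0], [-0.0, -0.057, 0.009, -0.079, -0.0, -0.0], [-0.0, -0.068, 0.011, -0.091, 0.0, -0.0], [0.0, -0.079, 0.013, -0.103, -0.0, 0.0], [-0.0, -0.09, 0.015, -0.118, 0.0, -0.0], [0.0, -0.101, 0.018, -0.132, 0.0, 0.0], [-0.0, -0.112, 0.02, -0.146, -0.0, 0.0], [-0.0, -0.123, 0.023, -0.158, 0.0, -0.0], [0.0, -0.133, 0.026, -0.17, 0.0, 0.0], [-0.0, -0.144, 0.028, -0.181, 0.0, 0.0], [0.0, -0.154, 0.03, -0.191, 0.0, -0.0]]
```

Request:
play_rows([
  [[0,-0.01,0.001,0,0,0],[0,-0.019,0.002,0,0,0],[0,-0.028,0.003,0,0,0],[0,-0.038,0.004,0,0,0],[0,-0.047,0.005,0,0,0],[0,-0.056,0.006,0,0,0],[0,-0.065,0.007,0,0,0],[0,-0.074,0.008,0,0,0],[0,-0.088,0.01,-0.022,0,0],[0,-0.102,0.012,-0.048,0,0],[0,-0.115,0.013,-0.07,0,0],[0,-0.127,0.015,-0.089,0,0],[0,-0.14,0.017,-0.106,0,0],[0,-0.152,0.019,-0.12,0,0],[0,-0.163,0.021,-0.134,0,0],[0,-0.175,0.023,-0.145,0,0],[0,-0.175,0.023,-0.145,0,0]],
])

```text
clock: 7.82
tool_pos: [0.5437, 0.1765, 0.202]
eef_rot: [0.999, 0.026, -0.001, -0.02]
contact_force: [-0.5, 1.9, 2.3]
opening: 0.073
finger_force: 20.0
```

Run:
```python
from h import *
show()
```

```text
t 7.82 bay xyz [0.0857 0.0005 0.202 ] eul [ 0.0392 -0.0006 -0.0032] F [-0.52  1.93  2.3 ] open 0.073 20.0
```

Request:
play_rows([
  [[0,-0.012,0.002,-0.019,0,0],[0,-0.024,0.004,-0.036,0,0],[0,-0.035,0.006,-0.051,0,0],[0,-0.046,0.007,-0.066,0,0],[0,-0.057,0.009,-0.079,0,0],[0,-0.068,0.011,-0.091,0,0],[0,-0.079,0.013,-0.103,0,0],[0,-0.09,0.015,-0.118,0,0],[0,-0.101,0.018,-0.132,0,0],[0,-0.112,0.02,-0.146,0,0],[0,-0.123,0.023,-0.158,0,0],[0,-0.133,0.026,-0.17,0,0],[0,-0.144,0.028,-0.181,0,0],[0,-0.154,0.03,-0.191,0,0],[0,-0.154,0.03,-0.191,0,0],[0,-0.154,0.03,-0.191,0,0]],
])

```text
clock: 9.15
tool_pos: [0.5397, 0.2538, 0.1899]
eef_rot: [0.999, 0.026, 0.0, 0.027]
contact_force: [-0.8, 3.3, -1.1]
opening: 0.072
finger_force: 20.0
```

Run:
```python
from h import *
show()
s=snapshot("scene");cv2.imwrite("pics/s5.png",cv2.resize(s["pixels"][130:370,200:460],None,fx=2.4,fy=2.4))
```

```text
t 9.15 bay xyz [0.163  0.0007 0.1899] eul [-0.0548 -0.0006 -0.0027] F [-0.83  3.26 -1.1 ] open 0.072 20.0
```

View pics/s5.png

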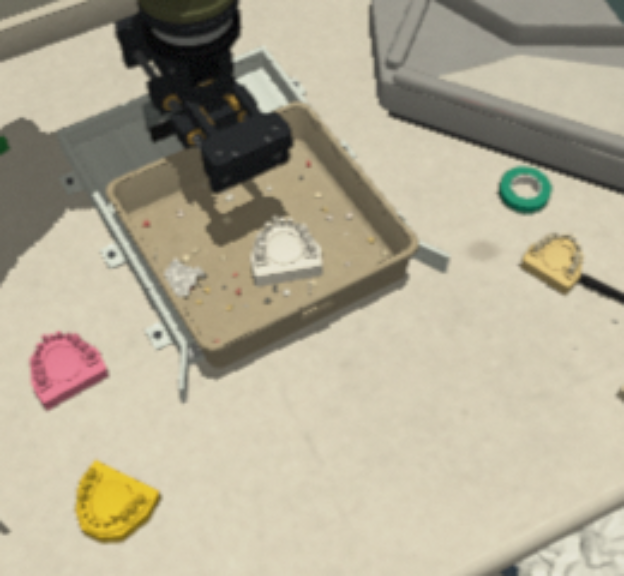

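The tray sits between the rails with its nose near the bay floor and the cast upright at (287,250). The rear wall is still before the sill, along (205,360)–(410,262). Now lower by 1 mm, release and retract upwards.

Request:
play_rows([
  [[0,0,0.001,0,0,0],[0,0,0.002,0,0,0],[0,0,0.002,0,0,0]],
])

```text
clock: 9.45
tool_pos: [0.5402, 0.2524, 0.1892]
eef_rot: [0.999, 0.025, 0.001, 0.028]
contact_force: [-0.5, 3.1, -0.1]
opening: 0.071
finger_force: 20.1
```

Request:
play_rows([
  [[0,0,0,0,0,0],[0,0,0,0,0,0],[0,0,0,0,0,0],[0,0,0,0,0,0],[0,0,0,0,0,0],[0,0,0,0,0,0],[0,0,-0.01,0,0,0],[0,0,-0.03,0,0,0],[0,0,-0.06,0,0,0],[0,0,-0.1,0,0,0],[0,0,-0.15,0,0,0],[0,0,-0.2,0,0,0],[0,0,-0.2,0,0,0]],
], claw=0.7)

```text
clock: 10.53
tool_pos: [0.5416, 0.2582, 0.2943]
eef_rot: [0.999, 0.025, 0.005, 0.027]
contact_force: [0.3, -0.3, -0.1]
opening: 0.299
finger_force: 0.0
```

Run:
```python
from h import *
show()
st=get_state()
p1=w(-.12,0,.27); R=base(spin=np.pi/2)
r=row(p1,R); print(r, row(w(-.12,0,.195),R,p1,R)); print(row(p1,base(spin=-np.pi/2)), st["q"][6])
s=snapshot("scene");cv2.imwrite("pics/s6.png",cv2.resize(s["pixels"][130:370,200:460],None,fx=2.4,fy=2.4))
```

```text
t 10.53 bay xyz [ 0.1674 -0.0014  0.2943] eul [-0.0536  0.0079 -0.0007] F [ 0.31 -0.33 -0.07] open 0.299 0.0
[-0.0037  0.5713  0.0792  0.0718 -0.0967  3.1422] [0.   0.   0.15 0.   0.   0.  ]
[-0.0037  0.5713  0.0792  0.0966  0.0718 -3.1393] -1.8616623934359422
```

Request:
play_rows([
  [[0,0.15,0.02,0.1,0,0.2],[0,0.3,0.04,0.1,0,0.4],[0,0.4,0.06,0.1,0,0.6],[0,0.5,0.07,0.1,0,0.8],[0,0.57,0.079,0.1,0,1],[0,0.57,0.079,0.1,0,1],[0,0.57,0.079,0.1,0,1],[0,0.57,0.079,0.1,0,1],[0,0.57,0.079,0.1,0,1]],
], claw=0)

```text
clock: 11.33
tool_pos: [0.5536, -0.0324, 0.2653]
eef_rot: [0.974, -0.226, 0.006, 0.004]
contact_force: [-0.2, 0.4, -0.1]
opening: 0.958
finger_force: 0.0
```

Run:
```python
from h import *
show(); print(get_state()["q"])
print(row(w(-.12,0,.27),base(spin=np.pi/2)))
```

```text
t 11.33 bay xyz [-0.1235  0.0009  0.2653] eul [-0.0083  0.0127  0.5051] F [-0.19  0.42 -0.14] open 0.958 0.0
[-0.14273738  0.81710964  0.19614806  1.90929223 -0.31854689  0.43357393
 -1.74518979]
[-1.7000e-03 -6.9000e-03 -9.5000e-03 -6.5000e-03 -3.0700e-02  2.1313e+00]
```

View pics/s6.png

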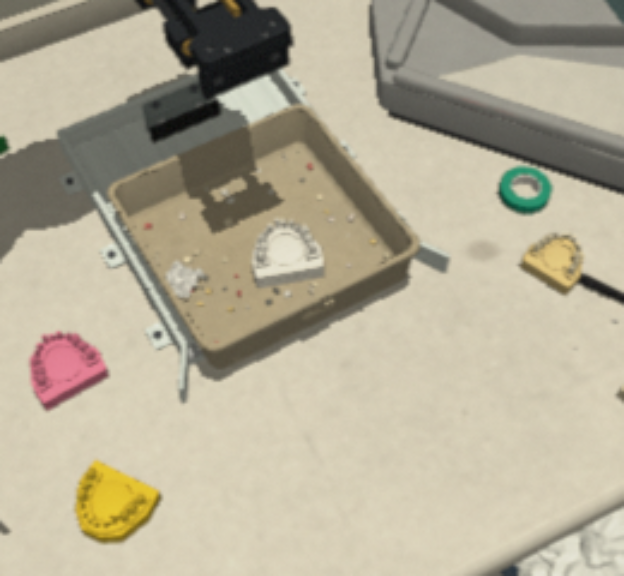

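The tray was released cleanly and rests on the sill and bay floor, with the cast upright at (288,252). q7 is moving away from its limit, so I continue turning.

Request:
play_rows([
  [[0,0,0,0,0,0.25],[0,0,0,0,0,0.5],[0,0,0,0,0,0.75],[0,0,0,0,0,1],[0,0,0,0,0,1]],
])

```text
clock: 11.75
tool_pos: [0.554, -0.0266, 0.2652]
eef_rot: [0.889, -0.457, 0.007, 0.001]
contact_force: [0.1, -0.3, 0.0]
opening: 1.0
finger_force: 0.0
```

Request:
play_rows([
  [[0,0,0,0,0,0.25],[0,0,0,0,0,0.5],[0,0,0,0,0,0.75],[0,0,0,0,0,1],[0,0,0,0,0,1],[0,0,0,0,0,1]],
])

```text
clock: 12.25
tool_pos: [0.5541, -0.0276, 0.2654]
eef_rot: [0.751, -0.66, 0.007, -0.001]
contact_force: [0.1, -0.1, -0.3]
opening: 1.0
finger_force: 0.0
```

Run:
```python
from h import *
show(); print(get_state()["q"])
print(row(w(-.12,0,.196),base(spin=np.pi/2)))
```

```text
t 12.25 bay xyz [-1.188e-01  2.000e-04  2.654e-01] eul [8.0000e-04 1.5500e-02 1.4913e+00] F [ 0.11 -0.12 -0.34] open 1.0 0.0
[-0.28658885  0.85816396  0.43921956  1.91586096 -0.69770905  0.51033168
 -2.3738689 ]
[ 0.0011  0.0013  0.1388 -0.0209 -0.0189  0.159 ]
```

q7 is close to its limit with this spin, so I turn the other way, by half a turn, to push with the same open-finger face.

Request:
play_rows([
  [[0,0,0,0,0,-0.25],[0,0,0,0,0,-0.5],[0,0,0,0,0,-0.75],[0,0,0,0,0,-1]],
])

```text
clock: 12.58
tool_pos: [0.5542, -0.0284, 0.2658]
eef_rot: [0.892, -0.452, 0.007, 0.001]
contact_force: [-0.2, -0.1, 0.1]
opening: 0.999
finger_force: 0.0
```

Request:
play_rows([
  [[0,0,0,0,0,-0.25],[0,0,0,0,0,-0.5],[0,0,0,0,0,-0.75],[0,0,0,0,0,-1]],
])

```text
clock: 12.92
tool_pos: [0.5542, -0.0285, 0.2658]
eef_rot: [0.976, -0.217, 0.007, 0.003]
contact_force: [-0.4, 0.2, 0.2]
opening: 0.997
finger_force: 0.0
```

Request:
play_rows([
  [[0,0,0,0,0,-0.25],[0,0,0,0,0,-0.5],[0,0,0,0,0,-0.75],[0,0,0,0,0,-1]],
])

```text
clock: 13.25
tool_pos: [0.5542, -0.0285, 0.2659]
eef_rot: [0.999, 0.031, 0.006, 0.004]
contact_force: [-0.4, -1.1, 0.3]
opening: 1.002
finger_force: 0.0
```

Request:
play_rows([
  [[0,0,0,0,0,-0.25],[0,0,0,0,0,-0.5],[0,0,0,0,0,-0.75],[0,0,0,0,0,-1]],
])

```text
clock: 13.58
tool_pos: [0.5542, -0.0285, 0.2659]
eef_rot: [0.961, 0.277, 0.005, 0.006]
contact_force: [0.3, 0.6, -0.4]
opening: 0.998
finger_force: 0.0
```

Request:
play_rows([
  [[0,0,0,0,0,-0.25],[0,0,0,0,0,-0.5],[0,0,0,0,0,-0.75],[0,0,0,0,0,-1]],
])

```text
clock: 13.92
tool_pos: [0.5543, -0.0286, 0.266]
eef_rot: [0.862, 0.506, 0.004, 0.007]
contact_force: [0.1, 0.4, -0.5]
opening: 1.002
finger_force: 0.0
```

Request:
play_rows([
  [[0,0,0,0,0,-0.25],[0,0,0,0,0,-0.5],[0,0,0,0,0,-0.75],[0,0,0,0,0,-1],[0,0,0,0,0,-1],[0,0,0,0,0,-1]],
])

```text
clock: 14.42
tool_pos: [0.5542, -0.0289, 0.2659]
eef_rot: [0.714, 0.7, 0.002, 0.007]
contact_force: [0.6, -0.9, 0.1]
opening: 1.003
finger_force: 0.0
```

Run:
```python
from h import *
show(); print(get_state()["q"])
R=base(spin=-np.pi/2);p=w(-.12,0,.196)
print(row(p,R),row(w(-.05,0,.196),R,p,R))
```

```text
t 14.42 bay xyz [-1.200e-01  1.000e-04  2.659e-01] eul [-0.0163  0.0035 -1.5008] F [ 0.65 -0.85  0.07] open 1.003 0.0
[ 0.13416871  0.81216335 -0.28334178  1.89357416  0.46699227  0.48903759
 -0.5006864 ]
[ 0.0011 -0.0017  0.1398  0.0255  0.0164 -0.14  ] [ 0.14 -0.    0.    0.    0.    0.  ]
```

Request:
play_rows([
  [[0,0,0.02,0.0127,0.008,-0.07],[0.001,-0.0017,0.06,0.0255,0.0164,-0.14],[0.001,-0.0017,0.1,0.0255,0.0164,-0.14],[0.001,-0.0017,0.13,0.0255,0.0164,-0.14],[0.001,-0.0017,0.152,0.0255,0.0164,-0.14],[0.001,-0.0017,0.152,0.0255,0.0164,-0.14],[0.001,-0.0017,0.152,0.0255,0.0164,-0.14]],
])

```text
clock: 15.0
tool_pos: [0.5541, -0.0289, 0.1892]
eef_rot: [0.689, 0.725, -0.001, -0.0]
contact_force: [-0.8, -0.3, 0.1]
opening: 1.0
finger_force: 0.0
```

Run:
```python
from h import *
show()
R=base(spin=-np.pi/2)
print(row(w(-.06,0,.19),R),row(w(-.03,0,.19),R))
```

```text
t 15.0 bay xyz [-0.12    0.0002  0.1892] eul [ 9.0000e-04 -2.2000e-03 -1.5718e+00] F [-0.85 -0.32  0.09] open 1.0 0.0
[ 0.12    0.0005 -0.0017 -0.0039  0.0017  0.0019] [ 0.18    0.0005 -0.0017 -0.0039  0.0017  0.0019]
```

Request:
play_rows([
  [[0.03,0,0,0,0,0],[0.06,0,0,0,0,0],[0.09,0,0,0,0,0],[0.115,0,0,0,0,0],[0.13,0,0,0,0,0],[0.138,0,0,0,0,0],[0.146,0,0,0,0,0],[0.15,0,0,0,0,0],[0.15,0,0,0,0,0]],
])

```text
clock: 15.75
tool_pos: [0.5506, 0.0457, 0.1897]
eef_rot: [0.69, 0.724, -0.001, 0.0]
contact_force: [-0.1, -0.3, -0.1]
opening: 0.999
finger_force: 0.0
```

Request:
play_rows([
  [[0.006,0,0,0,0,0],[0.012,0,0,0,0,0],[0.018,0,0,0,0,0],[0.024,0,0,0,0,0],[0.03,0,0,0,0,0]],
])

```text
clock: 16.17
tool_pos: [0.5497, 0.0605, 0.1895]
eef_rot: [0.69, 0.724, -0.001, 0.0]
contact_force: [0.8, -2.1, -1.4]
opening: 1.001
finger_force: 1.0
```

Request:
play_rows([
  [[0.006,0,0,0,0,0],[0.012,0,0,0,0,0],[0.018,0,0,0,0,0],[0.024,0,0,0,0,0],[0.03,0,0,0,0,0]],
])

```text
clock: 16.58
tool_pos: [0.549, 0.0761, 0.1897]
eef_rot: [0.689, 0.724, -0.001, -0.0]
contact_force: [0.6, -2.2, -2.4]
opening: 1.003
finger_force: 1.0
```

Run:
```python
from h import *
show()
```

```text
t 16.58 bay xyz [-1.490e-02  1.000e-04  1.897e-01] eul [ 1.0000e-04 -1.3000e-03 -1.5713e+00] F [ 0.57 -2.2  -2.36] open 1.003 1.0
```

Request:
play_rows([
  [[0.004,0,0,0,0,0],[0.008,0,0,0,0,0],[0.012,0,0,0,0,0],[0.016,0,0,0,0,0],[0.02,0,0,0,0,0],[0.02,0,0,0,0,0]],
])

```text
clock: 17.08
tool_pos: [0.5486, 0.0866, 0.1897]
eef_rot: [0.689, 0.725, -0.0, -0.0]
contact_force: [-0.1, 0.1, -1.2]
opening: 1.0
finger_force: 0.3
```

Request:
play_rows([
  [[0.002,0,0,0,0,0],[0.004,0,0,0,0,0],[0.006,0,0,0,0,0],[0.006,0,0,0,0,0]],
])

```text
clock: 17.42
tool_pos: [0.5485, 0.0891, 0.1897]
eef_rot: [0.689, 0.724, -0.0, -0.0]
contact_force: [-0.1, -1.0, -1.3]
opening: 0.998
finger_force: 0.3
```

Run:
```python
from h import *
show()
s=snapshot("scene");cv2.imwrite("pics/s7.png",cv2.resize(s["pixels"][130:330,200:420],None,fx=3,fy=3))
```

```text
t 17.42 bay xyz [-0.0019  0.      0.1897] eul [ 2.0000e-04 -8.0000e-04 -1.5713e+00] F [-0.08 -1.01 -1.28] open 0.998 0.3
```

View pics/s7.png

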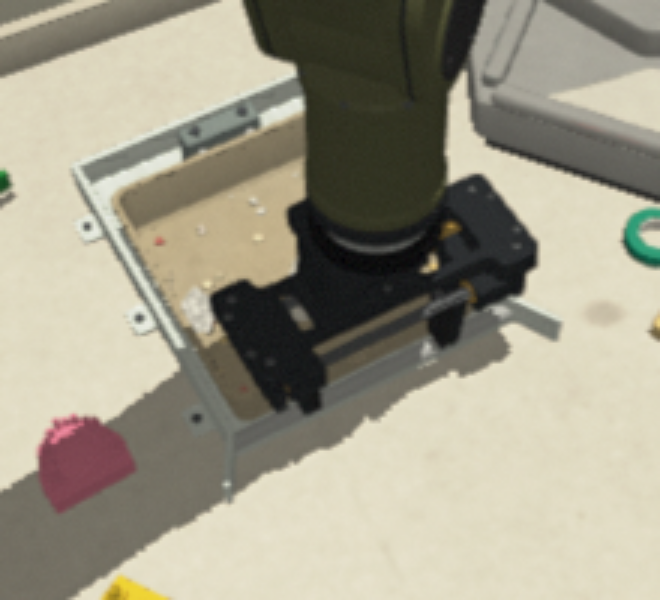

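That was the last picture I can view: the tray's rear wall is right at the sill with the fingers against it, the rails clear, and the rear left corner at about (240,415). From here I work by force. Advance a little, ease off so it drops, then feel for the pad.

Request:
play_rows([
  [[0.002,0,0,0,0,0],[0.004,0,0,0,0,0],[0.006,0,0,0,0,0],[0.008,0,0,0,0,0],[0.008,0,0,0,0,0]],
])

```text
clock: 17.88
tool_pos: [0.5483, 0.0927, 0.1897]
eef_rot: [0.69, 0.724, -0.001, 0.0]
contact_force: [0.3, -3.0, 1.2]
opening: 1.0
finger_force: 1.6
```

Request:
play_rows([
  [[-0.004,0,0,0,0,0],[-0.01,0,0,0,0,0],[-0.01,0,0,0,0,0],[-0.01,0,0,0,0,0]],
])

```text
clock: 18.22
tool_pos: [0.5485, 0.0881, 0.1896]
eef_rot: [0.689, 0.724, -0.0, -0.0]
contact_force: [0.1, -0.0, 0.0]
opening: 1.001
finger_force: 0.0
```

Run:
```python
from h import *
show()
# tray rim rear edge in scene camera: sample colours along the line behind the tray, expected projections
s=snapshot("scene")
for bx in (.004,.012,.02):
  for z in (.044,.047,.055):
    P=w(bx,.085,z); uv=cv2.projectPoints(P.reshape(1,3),cv2.Rodrigues(s["world_to_cam"][:3,:3])[0],s["world_to_cam"][:3,3],s["camera_matrix"],s["dist_coeffs"])[0].ravel(); print(bx,z,uv.round(1))
```

```text
t 18.22 bay xyz [-2.900e-03  1.000e-04  1.896e-01] eul [ 6.0000e-04 -4.0000e-04 -1.5713e+00] F [ 0.11 -0.05  0.03] open 1.001 0.0
0.004 0.044 [284.1 263.5]
0.004 0.047 [284.  262.7]
0.004 0.055 [283.6 260.5]
0.012 0.044 [282.1 260.3]
0.012 0.047 [282.  259.5]
0.012 0.055 [281.7 257.3]
0.02 0.044 [280.2 257.1]
0.02 0.047 [280.1 256.3]
0.02 0.055 [279.7 254.1]
```

Request:
play_rows([
  [[0.004,0,0,0,0,0],[0.008,0,0,0,0,0],[0.012,0,0,0,0,0],[0.014,0,0,0,0,0],[0.014,0,0,0,0,0]],
])

```text
clock: 18.68
tool_pos: [0.5481, 0.0943, 0.1896]
eef_rot: [0.69, 0.724, -0.001, 0.0]
contact_force: [-0.6, -3.3, 1.0]
opening: 1.002
finger_force: 1.4
```

Request:
play_rows([
  [[0.002,0,0,0,0,0],[0.004,0,0,0,0,0],[0.004,0,0,0,0,0]],
])

```text
clock: 18.93
tool_pos: [0.548, 0.0966, 0.1896]
eef_rot: [0.69, 0.724, -0.001, 0.0]
contact_force: [1.3, -4.3, 1.3]
opening: 1.002
finger_force: 1.9
```

Request:
play_rows([
  [[0.001,0,0,0,0,0],[0.002,0,0,0,0,0],[0.002,0,0,0,0,0]],
])

```text
clock: 19.18
tool_pos: [0.5479, 0.0977, 0.1896]
eef_rot: [0.689, 0.724, -0.001, 0.0]
contact_force: [0.8, -4.3, 2.2]
opening: 0.999
finger_force: 1.9
```

Request:
play_rows([
  [[0.001,0,0,0,0,0],[0.002,0,0,0,0,0],[0.002,0,0,0,0,0]],
])

```text
clock: 19.43
tool_pos: [0.5479, 0.0982, 0.1896]
eef_rot: [0.69, 0.724, -0.001, 0.0]
contact_force: [0.3, -5.3, 0.2]
opening: 1.001
finger_force: 2.6
```

Request:
play_rows([
  [[0.001,0,0,0,0,0],[0.002,0,0,0,0,0],[0.002,0,0,0,0,0]],
])

```text
clock: 19.68
tool_pos: [0.5479, 0.0987, 0.1896]
eef_rot: [0.69, 0.724, -0.001, 0.001]
contact_force: [0.5, -7.5, 1.4]
opening: 1.002
finger_force: 3.1
```

Force now climbs by about 2 N per commanded mm, which is pad contact. Go on to a total of about 13 N, i.e. roughly 2.3 mm of pad.

Request:
play_rows([
  [[0.001,0,0,0,0,0],[0.002,0,0,0,0,0],[0.002,0,0,0,0,0]],
])

```text
clock: 19.93
tool_pos: [0.5478, 0.0991, 0.1896]
eef_rot: [0.69, 0.724, -0.002, 0.001]
contact_force: [0.5, -7.0, 2.4]
opening: 1.002
finger_force: 3.7
```

Request:
play_rows([
  [[0.001,0,0,0,0,0],[0.002,0,0,0,0,0],[0.002,0,0,0,0,0]],
])

```text
clock: 20.18
tool_pos: [0.5478, 0.0996, 0.1896]
eef_rot: [0.69, 0.724, -0.002, 0.001]
contact_force: [0.1, -8.4, 2.7]
opening: 1.002
finger_force: 4.2
```

Request:
play_rows([
  [[0.001,0,0,0,0,0],[0.002,0,0,0,0,0],[0.002,0,0,0,0,0]],
])

```text
clock: 20.43
tool_pos: [0.5478, 0.1, 0.1896]
eef_rot: [0.69, 0.724, -0.003, 0.001]
contact_force: [0.8, -9.4, 2.7]
opening: 1.006
finger_force: 4.8
```

Request:
play_rows([
  [[0.001,0,0,0,0,0],[0.002,0,0,0,0,0],[0.004,0,0,0,0,0],[0.004,0,0,0,0,0]],
])

```text
clock: 20.77
tool_pos: [0.5476, 0.1009, 0.1896]
eef_rot: [0.69, 0.723, -0.004, 0.002]
contact_force: [1.0, -12.6, 2.7]
opening: 0.999
finger_force: 5.9
```

Request:
play_rows([
  [[0.001,0,0,0,0,0],[0.002,0,0,0,0,0],[0.002,0,0,0,0,0],[0.002,0,0,0,0,0],[0.002,0,0,0,0,0],[0.002,0,0,0,0,0],[0.002,0,0,0,0,0]],
])

```text
clock: 21.35
tool_pos: [0.5476, 0.1013, 0.1896]
eef_rot: [0.691, 0.723, -0.004, 0.002]
contact_force: [0.4, -13.8, 3.8]
opening: 1.002
finger_force: 6.5
```

Total push is about 13 N. Friction is about 3.5 N, so the pad is in by about 2.3 mm, bounded by 3.25 mm, and this was held. Back off slowly, lift away, and check.

Request:
play_rows([
  [[0,0,0,0,0,0],[-0.003,0,0,0,0,0],[-0.006,0,0,0,0,0],[-0.009,0,0,0,0,0],[-0.012,0,0,0,0,0],[-0.018,0,0,0,0,0],[-0.03,0,0,0,0,0],[-0.05,0,0,0,0,0],[-0.08,0,0,0,0,0],[-0.08,0,-0.05,0,0,0],[-0.08,0,-0.12,0,0,0],[-0.2,0,-0.2,0,0,0],[-0.3,0,-0.25,0,0,0],[-0.4,0,-0.25,0,0,0],[-0.45,0,-0.25,0,0,0],[-0.45,0,-0.25,0,0,0],[-0.45,0,-0.25,0,0,0]],
])

```text
clock: 22.77
tool_pos: [0.5583, -0.1286, 0.3155]
eef_rot: [0.694, 0.72, -0.002, 0.003]
contact_force: [-0.3, -0.5, -0.0]
opening: 0.999
finger_force: 0.0
```

Run:
```python
from h import *
show()
s=snapshot("scene"); im=s["pixels"].astype(int)
T=s["world_to_cam"]
def pr(P): return cv2.projectPoints(np.float64(P).reshape(-1,1,3),cv2.Rodrigues(T[:3,:3])[0],T[:3,3],s["camera_matrix"],s["dist_coeffs"])[0].reshape(-1,2)
# beige mask: tray outline corners
b,g,r=im[...,0],im[...,1],im[...,2]
m=((r-b>25)&(r-b<75)&(r<215)&(r>50)).astype(np.uint8)
m=cv2.morphologyEx(m,cv2.MORPH_CLOSE,np.ones((5,5)));m=cv2.morphologyEx(m,cv2.MORPH_OPEN,np.ones((3,3)))
n,l,stt,c=cv2.connectedComponentsWithStats(m)
uv=pr([w(.115,.05,.005)])[0].astype(int); i=l[uv[1],uv[0]]; print("label",i,stt[i])
k=max(cv2.findContours((l==i).astype(np.uint8),0,1)[0],key=cv2.contourArea)
h=cv2.approxPolyDP(cv2.convexHull(k),6,True).reshape(-1,2); print(h)
for ox in(.107,.111,.115):
    print(ox,"flat rim corners FL FR RR RL",pr([w(ox+sx*.097,sy*.098,.047) for sx,sy in((1,1),(1,-1),(-1,-1),(-1,1))]).round(1).tolist())
# cast
mw=((im.min(2)>150)&(r-b<25)).astype(np.uint8); q=pr([w(.09,0,.02)])[0].astype(int)
x,y=q; n,l2,s2,c2=cv2.connectedComponentsWithStats(mw[y-35:y+35,x-35:x+35]); print("cast blobs",[(v.tolist(),(cc+q-35).round(1).tolist()) for v,cc in zip(s2[1:],c2[1:]) if v[4]>100])
cv2.imwrite("pics/end.png",s["pixels"])
```

```text
t 22.77 bay xyz [-0.2198  0.0009  0.3155] eul [-0.0062 -0.0054 -1.5586] F [-0.3  -0.54 -0.02] open 0.999 0.0
label 6 [ 236  158  125  107 4405]
[[314 158]
 [360 220]
 [278 264]
 [236 192]]
0.107 flat rim corners FL FR RR RL [[234.4, 192.6], [317.3, 157.6], [365.6, 220.6], [276.2, 263.3]]
0.111 flat rim corners FL FR RR RL [[233.6, 191.3], [316.4, 156.4], [364.5, 219.1], [275.3, 261.7]]
0.115 flat rim corners FL FR RR RL [[232.8, 190.0], [315.5, 155.2], [363.4, 217.7], [274.3, 260.1]]
cast blobs [([27, 24, 28, 21, 377], [306.7, 219.9]), ([43, 57, 27, 13, 174], [326.6, 249.7])]
```

```bash
python3 -c "
from plant import *
print(finish_job())"
```

```text
the job is handed in; nothing more can be done
None
```

The job is handed in, but no verdict came back. By my measurements the tray lies flat in the bay behind the sill with the cast still in it, the pad was pressed in about 2.3 mm (estimated from push force), held and released, and the arm is clear. My viewing limit was used up, so these last checks rest on forces and image measurements.

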